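# Set out the price board on the shop counter

### The job

Take the tallest of the three blank price boards out of the slotted rack and lean it, tall way up, against the customers' side of the wooden cash box (the long side facing away from the robot). Stand its lower edge on the counter with the board in the middle of that side and square to it, and let it rest back against the box's top edge at about 20 degrees from upright. Leave the other two boards in the rack.

Things in the scene. Friction and masses are not known exactly. Their poses are not given: they have to be found in the camera images.
- tall_board: Tallest price board: rigid slab, plywood edges, slate-black faces (alike), 190 mm tall, 120 wide, 12 thick, 0.18 kg. Starts upright in any of the rack's three slots: 16 mm wide, 55 mm apart, floor 12 mm and slats' top 57 mm above the counter (board's top at 202 mm). The rack is fixed, low, wooden. Origin: centre of the lower edge; z up along its height, x through its thickness, y along its width.
- cash_box: Closed wooden cash box, 220 mm long (y), 150 deep (x), 110 high, fixed; light wood, dark seam, coin slot in its flat top. Origin: centre of its underside, z up. Its +x face (75 mm from the origin) is the customers' side, facing away from the robot within 20 degrees. A 16 mm high saucer stands on the top's half nearer the robot; the counter at the customers' side is clear.
- short_board: A shorter price board, 125 mm tall and 120 mm wide, of the same make (plywood edges, slate-black faces, 12 mm thick), also standing in the slotted rack. Origin at the centre of its lower edge, z up along its height, x through its thickness, y along its width.
- wide_board: A wide, low price board, 115 mm tall and 160 mm wide, of the same make (plywood edges, slate-black faces, 12 mm thick), also standing in the slotted rack. Origin at the centre of its lower edge, z up along its height, x through its thickness, y along its width.

How it is judged:
By the outcome, as a careful person would: the job done as asked, in the order asked, and still so for the second after the job is handed in, with the robot touching nothing.
It also fails if it takes over 42 s, if anything falls off the work surface, if the arm or the gripper's body presses on something with over 40 N, if the wrist force passes 120 N, or if a joint passes its speed limit or range.

### The arm

A 6-joint arm with a two-finger parallel gripper is mounted at the origin on the work surface. World frame = base frame: x ahead of the robot, y to its left, z up, the work surface at z = 0. Lengths are in mm, angles in rad, forces in N, time in s.
With the tool pointing down it reaches from about 350 to 975 mm from the base axis. Payload 7.1 kg.
Tool frame: the origin (TCP) lies midway between the tips of the shut fingers; the grasp point (between the pads) lies 19 mm behind it; z points along the fingers, y is the line along which they close (so a half turn about z gives the same grasp; the last joint's range is limited). The gripper opens to 88 mm and grips with 3 to 60 N. Pads are 20 mm wide; open, the fingers measure 115 mm over their backs; the gripper's body (75 mm by 178 mm) begins 61 mm behind the grasp point.
Start: joints at [1.219, 0.423, 1.63, -0, 1.089, -0.019], TCP at [204.15, 590.701, 189.575] pointing down, gripper open.
Joint ranges: [-3, 3], [-0.9, 2.11], [0.09, 2.58], [-1.31, 4.45], [0.11, 2.69], [-2.54, 2.54]. Speed limits (rad/s): [2.39, 2.39, 3.01, 3.14, 3.14, 3.14].

### API

Orientations are given as a rotation vector (axis times angle).
In Python, from workcell import ctrl gives the robot as it stands.
- The arm moves only by the shell command python3 -m inch 'ROWS' [OPENING]. ROWS is JSON, a list of rows, each an object with "xyz": the shift along the tool's x, y, z in mm, a list of three; "rot": the turn, a rotation vector about the tool's x, y, z in rad, a list of three. In form: [{"xyz": [dx, dy, dz], "rot": [ax, ay, az]}, ...]. A call has 1 to 12 rows; each row is the pose to reach, as a shift and turn from the pose commanded when the call began, along the tool's axes at that moment; what a row does not reach only later rows make up. A row lasts 1/12 s, in which the tool goes at most 41.7 mm and 7.16 degrees, less where a joint would pass 70% of its speed; a pose out of reach is approached as far as the arm can. A call with a gripper value outside its range is refused whole. OPENING is the closure in counts, from 0 (fully open) to 255 (shut), set as the call begins (- or left out, the last holds). The fingers move at their own pace and stop on an object; the grip force is fixed at half the most. Time passes only in rows, so rows that repeat a pose let the fingers close. It gives the time, the measured TCP pose, the force, the opening and the grip force at its end, in the units of the state.
- ctrl.get_obs(): the state, without advancing time (a new reading comes with each control period).
- ctrl.get_image(name): name is "side" or "top"; returns the picture (384x512x3 uint8, red, green, blue); there is no depth.
- ctrl.camera_model(name): a dict with "fx", "fy", "cx", "cy" (pixels), "position" and "attitude" of the camera in the world. Camera axes: x right, y up, looking along -z (the intrinsics and any distortion apply to the point x, -y, -z); pixel columns grow to the right and rows downward; lengths in mm; the calibration is good to about 2 mm. A picture is of the moment at which its call begins. camera_model takes no time and is no camera call.
- ctrl.close_job(): hands the job in; it is judged then, once.
The state is a dict: "t": time; "qpos": joint angles; "qvel": joint speeds; "joint_torque": joint torques, N m; "ee_pos": TCP position; "orientation": TCP orientation; "ft_force": force on the tool from outside, world axes, zero at the start; "moment": the same for the moment, N m; "width": finger opening in mm; "grasp_force": force on a finger pad.
Only numpy, scipy, OpenCV 4.12 (cv2) and the standard library are available. Lean on these libraries where they do the work, as an engineer would, in place of code of your own. Each camera call takes 0.05 s, during which the arm holds its last target. There are 200 camera calls.

## Working session

There is one attempt and no reset: what is moved stays moved. The work goes in short steps, Python scripts to look and compute and a shell command to move; the robot and the scene stay as the last step left them, time stands still between calls to the robot, and variables do not carry over. Pictures are saved under pics/ and viewed, at most 10 in all, crops included, and the job is handed in when it is done.

```bash
ls; mkdir -p pics; python3 - <<'E'
from workcell import ctrl
import cv2
for n in("top","side"):
    im=ctrl.get_image(n); cv2.imwrite(f"pics/{n}0.png",cv2.resize(im[:,:,::-1],(800,600),interpolation=cv2.INTER_CUBIC))
    cv2.imwrite(f"raw_{n}.png",im[:,:,::-1])
    print(n,ctrl.camera_model(n))
o=ctrl.get_obs();print({k:o[k] for k in("t","ee_pos","orientation","width","ft_force")})
E
```

```text
pics
top {'fx': 434.83863138932475, 'fy': 434.83863138932475, 'cx': 257.8568053693602, 'cy': 195.51446638881944, 'position': array([ 251.78290529,   -6.34229398, 1069.98020837]), 'attitude': array([ 0.17839559, -0.15763899, -1.50437589])}
side {'fx': 348.727633417305, 'fy': 348.727633417305, 'cx': 253.67938603965848, 'cy': 188.78479192609583, 'position': array([247.27813435, 548.87991559, 567.8170485 ]), 'attitude': array([ 0.25314022, -1.13741649, -2.53238029])}
{'t': 0.1, 'ee_pos': array([203.96401349, 590.22789423, 188.90003037]), 'orientation': array([-5.20233922e-01, -3.09797787e+00,  2.07104640e-03]), 'width': 87.88194376121689, 'ft_force': array([-0.56387222, -0.32443245,  1.18276531])}
```

View pics/top0.png

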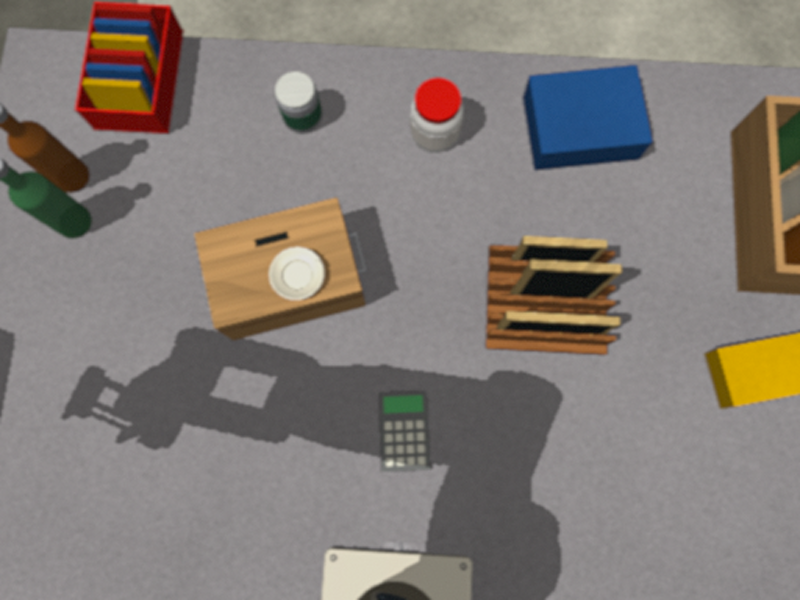

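View pics/side0.png

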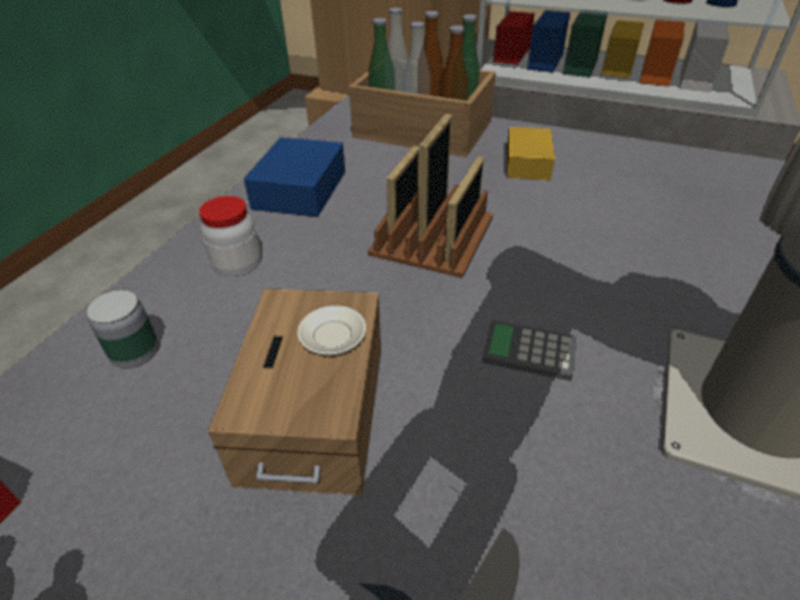

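The top view (800x600) shows the box at left, with its top corners near (197,233), (337,200), (362,292) and (215,322). The rack is at right and the tall board is in the middle slot, its top edge running from (528,265) to (620,268). The side view confirms that the middle board is the tallest. I'll enlarge both.

```bash
python3 - <<'E'
import cv2,numpy as np
a=cv2.imread("raw_top.png")
f=lambda x,y:cv2.resize(a[y:y+100,x:x+110],(0,0),fx=5,fy=5,interpolation=cv2.INTER_CUBIC)
def g(x,y,n):
    c=f(x,y)
    for k in range(0,110,10):
        cv2.putText(c,str(x+k),(5*k,8),0,.3,(0,255,255));cv2.putText(c,str(y+k),(0,5*k+3),0,.3,(0,255,255)) 
        cv2.line(c,(5*k,10),(5*k,14),(0,255,255)); cv2.line(c,(18,5*k),(22,5*k),(0,255,255))
    cv2.imwrite(n,c)
g(125,122,"pics/b.png");g(300,140,"pics/r.png")
E
```

```text
(no output)
```

View pics/b.png

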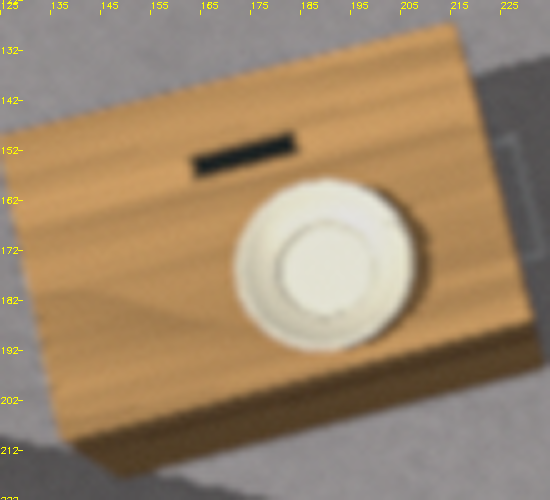

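View pics/r.png

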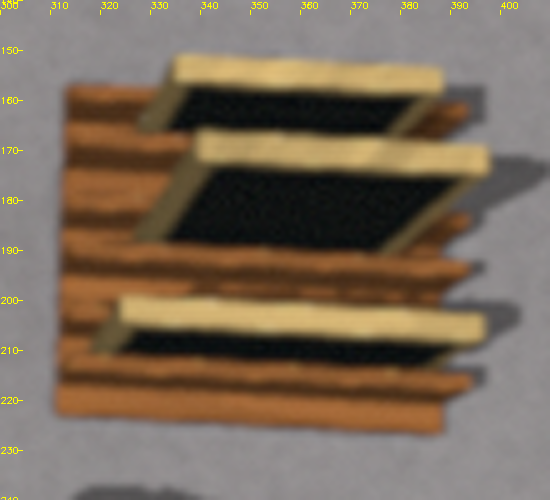

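Box top corners in raw pixels: (125,149), (216,126.8), (231.6,186.4), (137.6,210.6). Tall board top edge corners: (340,166), (397.8,169.4), (397.8,174.8), (339.2,172). I'll fit poses using the known sizes.

```bash
cat >h.py <<'E'
import numpy as np
from scipy.spatial.transform import Rotation as R
from scipy.optimize import least_squares
from workcell import ctrl
def proj(n,P):
    m=ctrl.camera_model(n); q=(np.asarray(P,float)-m["position"])@R.from_rotvec(m["attitude"]).as_matrix()
    return np.c_[m["cx"]+m["fx"]*q[:,0]/-q[:,2], m["cy"]-m["fy"]*q[:,1]/-q[:,2]]
def unproj(n,uv,z):
    m=ctrl.camera_model(n); uv=np.atleast_2d(uv)
    d=np.c_[(uv[:,0]-m["cx"])/m["fx"],-(uv[:,1]-m["cy"])/m["fy"],-np.ones(len(uv))]@R.from_rotvec(m["attitude"]).as_matrix().T
    p=m["position"]; return p+d*((z-p[2])/d[:,2])[:,None]
def fit(n,uv,sx,sy,z):  # corners order: (+x+y),(+x-y),(-x-y),(-x+y)
    P=unproj(n,uv,z)
    L=np.array([[1,1],[1,-1],[-1,-1],[-1,1]])*[sx/2,sy/2]
    f=lambda v:(L@np.array([[np.cos(v[2]),np.sin(v[2])],[-np.sin(v[2]),np.cos(v[2])]])+v[:2]-P[:,:2]).ravel()
    s=least_squares(f,[*P[:,:2].mean(0),0]); return P,s.x,s.fun
def T(v,p): c,s=np.cos(v[2]),np.sin(v[2]); p=np.atleast_2d(p); return np.c_[v[0]+c*p[:,0]-s*p[:,1],v[1]+s*p[:,0]+c*p[:,1],p[:,2]]
E
python3 - <<'E'
from h import *
np.set_printoptions(precision=1,suppress=True)
b=np.array([[125,149],[216,126.8],[231.6,186.4],[137.6,210.6]])-.5
t=np.array([[340,166],[397.8,169.4],[397.8,174.8],[339.2,172]])-.5
for n,uv,sx,sy,z in(("box",b,150,220,110),("tall",t,12,120,202)):
    P,v,r=fit("top",uv,sx,sy,z)
    print(n,P,v[:2],np.degrees(v[2]),r, v[2])
    L=np.c_[np.array([[1,1],[1,-1],[-1,-1],[-1,1]])*[sx/2,sy/2],[z]*4]
    print("side view px(800)",(proj("side",T(v,L))+.5)/.64)
o=ctrl.get_obs();print(R.from_rotvec(o["orientation"]).as_matrix())
# rack base corners (z~12)
print(unproj("top",np.array([[313,157],[311,222.5],[388.5,226.5]]),12))
E
```

```text
box [[554.8 328.6 110. ]
 [621.6 122.2 110. ]
 [480.4  75.  110. ]
 [412.1 281.9 110. ]] [517.2 201.9] 18.15739510208866 [-0.6  1.2  1.2 -1.4 -0.2 -1.  -0.4  1.2] 0.31690632811693903
side view px(800) [[207.6 429.4]
 [265.  287. ]
 [379.5 291.4]
 [356.1 438.1]]
tall [[ 515.1 -153.9  202. ]
 [ 514.8 -273.2  202. ]
 [ 503.3 -273.1  202. ]
 [ 502.2 -152.5  202. ]] [ 508.9 -213.2] 0.1588150229083409 [-0.5  0.8  0.2  0.  -0.3 -0.1  0.5 -0.7] 0.002771845051380769
side view px(800) [[418.6 145. ]
 [444.9 113.6]
 [451.9 114.6]
 [426.2 146.3]]
[[-0.9  0.3 -0. ]
 [ 0.3  0.9 -0. ]
 [ 0.  -0.  -1. ]]
[[ 591.3 -118.7   12. ]
 [ 423.1 -119.5   12. ]
 [ 424.5 -309.    12. ]]
```

```bash
cat >>h.py <<'E'
def delta(pos,yaw,tilt=0):
    "tool y along world yaw, z down, then tilted (deg) so that tool z leans toward tool y; returns xyz, rot in the tool frame"
    o=ctrl.get_obs(); A=R.from_rotvec(o["orientation"])
    y=np.array([np.cos(yaw),np.sin(yaw),0]); d=np.array([0,0,-1.]); a=np.radians(tilt)
    z=d*np.cos(a)+y*np.sin(a); y2=y*np.cos(a)-d*np.sin(a)
    B=R.from_matrix(np.c_[np.cross(y2,z),y2,z])
    print("xyz",A.inv().apply(np.array(pos)-o["ee_pos"]).round(1),"rot",(A.inv()*B).as_rotvec().round(4),"t",o["t"],"w",round(o["width"],1),"F",o["ft_force"].round(1),"grip",round(float(np.max(o["grasp_force"])),1))
E
python3 - <<'E'
from h import *
delta([508.9,-213.2,300],0)
E
```

```text
xyz [-550.6 -659.9 -110.2] rot [-1.200e-03  8.000e-04  1.238e+00] t 0.1 w 87.9 F [-0.6 -0.3  1.2] grip 0.0
```

```bash
python3 -m inch '[{"xyz":[-100,-120,-110],"rot":[0,0,0.2]},{"xyz":[-100,-120,-110],"rot":[0,0,0.2]},{"xyz":[-100,-120,-110],"rot":[0,0,0.3]},{"xyz":[-550,-660,-110],"rot":[0,0,1.238]},{"xyz":[-550,-660,-110],"rot":[0,0,1.238]},{"xyz":[-550,-660,-110],"rot":[0,0,1.238]},{"xyz":[-550,-660,-110],"rot":[0,0,1.238]},{"xyz":[-550,-660,-110],"rot":[0,0,1.238]},{"xyz":[-550,-660,-110],"rot":[0,0,1.238]},{"xyz":[-550,-660,-110],"rot":[0,0,1.238]},{"xyz":[-550,-660,-110],"rot":[0,0,1.238]},{"xyz":[-550,-660,-110],"rot":[0,0,1.238]}]' 110
python3 - <<'E'
from h import *
delta([508.9,-213.2,300],0)
E
```

```text
t: 1.1
ee_pos: [372.9, 142.9, 280.5]
orientation: [2.225, 2.218, 0.0]
ft_force: [1.0, -0.4, -0.1]
width: 49.8
grasp_force: 0.0
xyz [-355.7  137.2  -19.5] rot [ 0.0002 -0.0001 -0.0033] t 1.1 w 49.8 F [ 1.  -0.4 -0.1] grip 0.0
```

```bash
python3 -m inch '[{"xyz":[-356,137,-20],"rot":[0,0,0]},{"xyz":[-356,137,-20],"rot":[0,0,0]},{"xyz":[-356,137,-20],"rot":[0,0,0]},{"xyz":[-356,137,-20],"rot":[0,0,0]},{"xyz":[-356,137,-20],"rot":[0,0,0]},{"xyz":[-356,137,-20],"rot":[0,0,0]},{"xyz":[-356,137,-20],"rot":[0,0,0]},{"xyz":[-356,137,-20],"rot":[0,0,0]},{"xyz":[-356,137,-20],"rot":[0,0,0]},{"xyz":[-356,137,-20],"rot":[0,0,0]},{"xyz":[-356,137,-20],"rot":[0,0,0]},{"xyz":[-356,137,-20],"rot":[0,0,0]}]'
python3 - <<'E'
from h import *
import cv2
delta([508.9,-213.2,167],0.003)
im=ctrl.get_image("side")[:,:,::-1]; cv2.imwrite("raw_s1.png",im)
x,y=130,50
a=cv2.resize(im[60:330,130:330],(0,0),fx=2.2,fy=2.2,interpolation=cv2.INTER_CUBIC)
cv2.imwrite("pics/s1.png",a)
E
```

```text
t: 2.1
ee_pos: [509.2, -210.7, 299.6]
orientation: [-2.221, -2.219, 0.0]
ft_force: [0.4, 1.1, 0.1]
width: 49.9
grasp_force: 0.0
xyz [-2.600e+00 -1.000e-01  1.326e+02] rot [-0.0016 -0.0011 -0.0041] t 2.1 w 49.9 F [0.4 1.1 0.1] grip 0.0
```

View pics/s1.png

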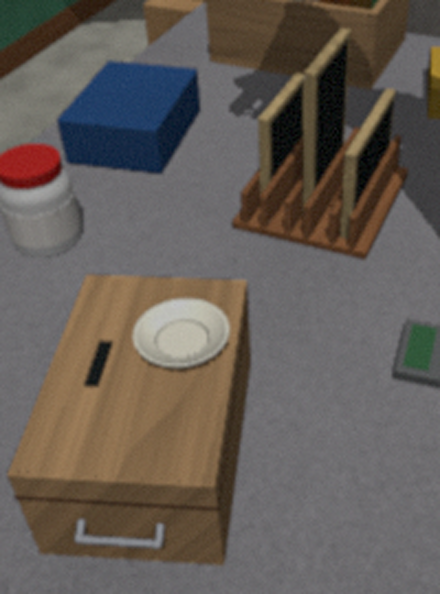

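The side crop shows the box top corners at raw (135,279), (229.5,281), (168.6,185.5) and (242.3,187.7). The tall board's near top corner is at (268,93), as predicted. I'll refit the box from both cameras while I descend.

```bash
python3 -m inch '[{"xyz":[-2,0,30],"rot":[0,0,0]},{"xyz":[-2,0,60],"rot":[0,0,0]},{"xyz":[-2,0,90],"rot":[0,0,0]},{"xyz":[-2,0,115],"rot":[0,0,0]},{"xyz":[-2,0,132],"rot":[0,0,0]},{"xyz":[-2,0,132],"rot":[0,0,0]},{"xyz":[-2,0,132],"rot":[0,0,0]}]'
python3 - <<'E'
from h import *
b=np.array([[125,149],[216,126.8],[231.6,186.4],[137.6,210.6]])-.5
s=np.array([[135,279.1],[168.6,185.5],[242.3,187.7],[229.5,280.9]])-.5
L=np.c_[np.array([[1,1],[1,-1],[-1,-1],[-1,1]])*[75,110],[110]*4]
P,v,r=fit("side",s,150,220,110);print(v,np.degrees(v[2]),r.round(1))
f=lambda v:np.r_[(proj("top",T(v,L))-b).ravel()/435*950,(proj("side",T(v,L))-s).ravel()/349*600]
q=least_squares(f,[517,202,.317]);print(q.x,np.degrees(q.x[2]),q.fun.round(1))
delta([508.9,-213.2,167],0.003)
E
```

```text
t: 2.73
ee_pos: [509.3, -211.4, 168.2]
orientation: [-2.218, -2.222, 0.001]
ft_force: [0.5, -1.1, 1.1]
width: 49.9
grasp_force: 0.0
[5.14106556e+02 2.05513432e+02 3.41620445e-01] 19.573409675599077 [ 1.7 -0.7  0.2  0.6  0.5 -1.  -2.4  1.1]
[5.16037867e+02 2.03169750e+02 3.29252157e-01] 18.864758974893693 [-3.1  2.9 -1.  -0.9  0.2 -0.2 -1.4  2.4 -2.3 -4.9  0.6 -1.8  0.3 -1.7
 -0.6 -0.1]
xyz [-1.8 -0.4  1.2] rot [-0.0017 -0.0009 -0.0012] t 2.7333 w 49.9 F [ 0.5 -1.1  1.1] grip 0.0
```

```bash
python3 -m inch '[{"xyz":[-1.8,0,1],"rot":[0,0,0]},{"xyz":[-1.8,0,1],"rot":[0,0,0]}]'
python3 -m inch '[{"xyz":[0,0,0],"rot":[0,0,0]},{"xyz":[0,0,0],"rot":[0,0,0]},{"xyz":[0,0,0],"rot":[0,0,0]},{"xyz":[0,0,0],"rot":[0,0,0]},{"xyz":[0,0,0],"rot":[0,0,0]},{"xyz":[0,0,0],"rot":[0,0,0]},{"xyz":[0,0,0],"rot":[0,0,0]},{"xyz":[0,0,0],"rot":[0,0,0]}]' 255
```

```text
t: 2.9
ee_pos: [511.0, -215.0, 169.0]
orientation: [2.219, 2.22, 0.002]
ft_force: [0.4, 0.1, -0.2]
width: 49.9
grasp_force: 0.0
t: 3.57
ee_pos: [510.0, -215.0, 167.4]
orientation: [2.222, 2.221, 0.0]
ft_force: [-0.4, -0.1, 1.1]
width: 11.3
grasp_force: 30.0
```

```bash
python3 -m inch '[{"xyz":[0,0,-10],"rot":[0,0,0]},{"xyz":[0,0,-25],"rot":[0,0,0]},{"xyz":[0,0,-45],"rot":[0,0,0]},{"xyz":[0,0,-70],"rot":[0,0,0]},{"xyz":[0,0,-100],"rot":[0,0,0]},{"xyz":[0,0,-130],"rot":[0,0,0]},{"xyz":[0,0,-150],"rot":[0,0,0]},{"xyz":[0,0,-160],"rot":[0,0,0]},{"xyz":[0,0,-160],"rot":[0,0,0]},{"xyz":[0,0,-160],"rot":[0,0,0]}]'
python3 - <<'E'
from h import *
for p in ([516,203,.327],):
    X=lambda x,z:T(p,[x,0,z])[0]
    a=np.radians(20)
    u=np.array([-np.sin(a),np.cos(a)]);n=np.array([np.cos(a),np.sin(a)])
    c=np.array([75+110*np.tan(a),0])+6*n
    tcp=c+155*u; print("final tcp",X(*tcp),"lower edge",X(c[0],c[1]))
    delta(X(tcp[0]+30,327),p[2])
E
```

```text
t: 4.4
ee_pos: [509.6, -214.8, 326.8]
orientation: [-2.221, -2.221, 0.0]
ft_force: [0.7, 0.4, -2.8]
width: 11.0
grasp_force: 30.0
final tcp [580.07637713 224.73319034 147.70447708] lower edge [630.28034534 241.76118795   2.05212086]
xyz [ 4.491e+02  9.890e+01 -1.000e-01] rot [-4.00e-04 -3.00e-04 -3.27e-01] t 4.4 w 11.0 F [ 0.7  0.4 -2.8] grip 30.0
```

```bash
python3 -m inch '[{"xyz":[20,5,0],"rot":[0,0,-0.02]},{"xyz":[50,11,0],"rot":[0,0,-0.05]},{"xyz":[90,20,0],"rot":[0,0,-0.08]},{"xyz":[130,29,0],"rot":[0,0,-0.12]},{"xyz":[170,38,0],"rot":[0,0,-0.16]},{"xyz":[210,47,0],"rot":[0,0,-0.2]},{"xyz":[250,56,0],"rot":[0,0,-0.23]},{"xyz":[290,65,0],"rot":[0,0,-0.26]},{"xyz":[330,73,0],"rot":[0,0,-0.29]},{"xyz":[370,81,0],"rot":[0,0,-0.31]},{"xyz":[410,90,0],"rot":[0,0,-0.327]},{"xyz":[430,95,0],"rot":[0,0,-0.327]}]'
python3 - <<'E'
from h import *
p=[516,203,.327]; a=np.radians(20)
u=np.array([-np.sin(a),np.cos(a)])
tcp=np.array([75+110*np.tan(a),0])+6*np.array([np.cos(a),np.sin(a)])+155*u
delta(T(p,[tcp[0]+20,0,tcp[1]+130])[0],p[2],20)
E
```

```text
t: 5.4
ee_pos: [604.1, 219.2, 324.3]
orientation: [-1.824, -2.554, 0.003]
ft_force: [-0.2, 0.5, -2.4]
width: 10.7
grasp_force: 30.0
xyz [12.9 -0.8 46.6] rot [-0.3527 -0.002   0.0031] t 5.4 w 10.7 F [-0.2  0.5 -2.4] grip 30.0
```

```bash
python3 -m inch '[{"xyz":[4,0,0],"rot":[-0.05,0,0]},{"xyz":[8,0,0],"rot":[-0.11,0,0]},{"xyz":[13,-1,0],"rot":[-0.17,0,0]},{"xyz":[13,-1,10],"rot":[-0.23,0,0]},{"xyz":[13,-1,20],"rot":[-0.29,0,0.002]},{"xyz":[13,-1,35],"rot":[-0.35,-0.002,0.003]},{"xyz":[13,-1,46.5],"rot":[-0.353,-0.002,0.003]},{"xyz":[13,-1,46.5],"rot":[-0.353,-0.002,0.003]},{"xyz":[13,-1,46.5],"rot":[-0.353,-0.002,0.003]},{"xyz":[13,-1,46.5],"rot":[-0.353,-0.002,0.003]}]'
python3 - <<'E'
from h import *
import cv2
p=[516,203,.327]; a=np.radians(20)
u=np.array([-np.sin(a),np.cos(a)])
tcp=np.array([75+110*np.tan(a),0])+6*np.array([np.cos(a),np.sin(a)])+155*u
delta(T(p,[tcp[0]+12,0,tcp[1]+20])[0],p[2],20)
o=ctrl.get_obs();B=R.from_rotvec(o["orientation"])
corn=np.array([[s*60,t*6,155] for s in(1,-1) for t in(1,-1)])
W=B.apply(corn)+o["ee_pos"]; pt=proj("top",W);ps=proj("side",W);print(W.round(0),pt.round(1),ps.round(1))
a1=ctrl.get_image("top")[:,:,::-1];a2=ctrl.get_image("side")[:,:,::-1]
out=[]
for im,pp,(x,y) in((a1,pt,(100,80)),(a2,ps,(60,80))):
    c=cv2.resize(im[y:y+240,x:x+200],(0,0),fx=2,fy=2,interpolation=cv2.INTER_CUBIC)
    for q in pp: cv2.circle(c,tuple(int(k) for k in ((q+.5-[x,y])*2)),2,(255,0,255),1)
    out.append(c)
cv2.imwrite("pics/p1.png",np.hstack(out))
E
```

```text
t: 6.23
ee_pos: [600.1, 227.1, 280.6]
orientation: [1.696, 2.359, 0.418]
ft_force: [-0.4, -0.0, -1.9]
width: 10.4
grasp_force: 30.1
xyz [  4.3 -46.2 103.3] rot [ 0.003   0.0025 -0.0026] t 6.2333 w 10.4 F [-0.4 -0.  -1.9] grip 30.1
[[637. 303. 137.]
 [626. 299. 133.]
 [675. 189. 137.]
 [665. 185. 133.]] [[136.6 111.3]
 [138.1 116.4]
 [187.5  98.5]
 [188.9 103.6]] [[ 97.3 235.6]
 [104.7 237.5]
 [123.1 187.3]
 [129.5 189.2]]
```

View pics/p1.png

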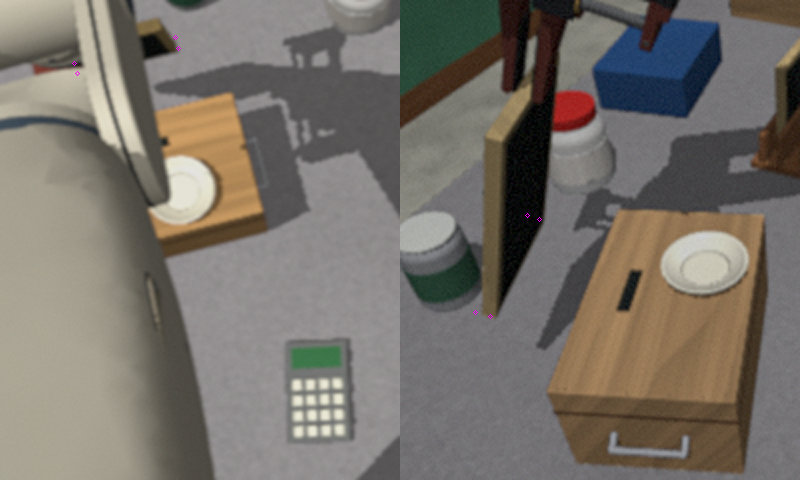

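The board hangs tilted outside the box, clear of the edge. In the side view its lower corners at (484,310) and (545,220) lie within about 4 raw px of the predictions. I'll lower it.

```bash
python3 -m inch '[{"xyz":[1,-12,27],"rot":[0,0,0]},{"xyz":[2,-24,54],"rot":[0,0,0]},{"xyz":[3,-36,80],"rot":[0,0,0]},{"xyz":[4,-42,94],"rot":[0.003,0,0]},{"xyz":[4,-46,103],"rot":[0.003,0.002,-0.002]},{"xyz":[4,-46,103],"rot":[0.003,0.002,-0.002]},{"xyz":[4,-46,103],"rot":[0.003,0.002,-0.002]},{"xyz":[4,-46,103],"rot":[0.003,0.002,-0.002]}]'
cat >look.py <<'E'
import sys
from h import *
import cv2
p=[516,203,.327]; a=np.radians(20)
u=np.array([-np.sin(a),np.cos(a)])
tcp=np.array([75+110*np.tan(a),0])+6*np.array([np.cos(a),np.sin(a)])+155*u
dx,dz=map(float,sys.argv[1:3])
delta(T(p,[tcp[0]+dx,0,tcp[1]+dz])[0],p[2],20)
o=ctrl.get_obs();B=R.from_rotvec(o["orientation"])
W=B.apply(np.array([[s*60,t*6,k] for k in(155,-35) for s in(1,-1) for t in(1,-1)]))+o["ee_pos"]
print(o["ee_pos"].round(1),"bottom z",W[:4,2].round(1))
if len(sys.argv)>3:
    im=ctrl.get_image("side")[:,:,::-1]; x,y=60,100
    c=cv2.resize(im[y:y+200,x:x+200],(0,0),fx=3,fy=3,interpolation=cv2.INTER_CUBIC)
    for q in proj("side",W): cv2.circle(c,tuple(int(k) for k in ((q+.5-[x,y])*3)),2,(255,0,255),1)
    cv2.imwrite(sys.argv[3],c)
E
python3 look.py 12 0 pics/p2.png
```

```text
t: 7.0
ee_pos: [592.9, 228.7, 170.0]
orientation: [1.694, 2.361, 0.421]
ft_force: [0.2, -0.1, -2.7]
width: 10.7
grasp_force: 30.1
xyz [ 0.3 -9.  20.5] rot [ 0.0038  0.0004 -0.0007] t 7.0 w 10.7 F [ 0.2 -0.1 -2.7] grip 30.1
[592.9 228.7 170. ] bottom z [26.6 22.5 26.7 22.5]
```

View pics/p2.png

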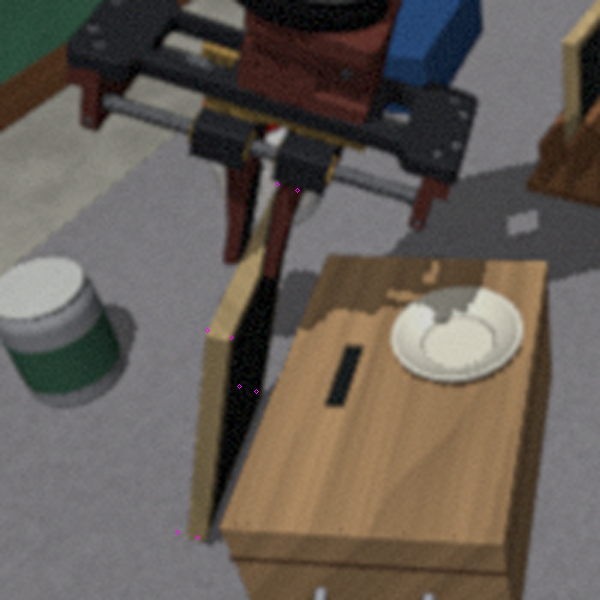

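The box is at right and the board's near edge runs from (207,332) to (190,538). That is about 2 degrees more upright than predicted, which is within calibration error. The board is still clear of the box edge at (222,530). I'll descend slowly and feel for the counter.

```bash
python3 -m inch '[{"xyz":[0,-3,8],"rot":[0.004,0,0]},{"xyz":[0,-5,13],"rot":[0.004,0,0]},{"xyz":[0,-6.5,17],"rot":[0.004,0,0]},{"xyz":[0,-6.5,17],"rot":[0.004,0,0]},{"xyz":[0,-6.5,17],"rot":[0.004,0,0]}]'
python3 look.py 12 0
```

```text
t: 7.47
ee_pos: [591.5, 228.2, 150.2]
orientation: [1.697, 2.365, 0.414]
ft_force: [-0.7, 0.2, 0.2]
width: 10.8
grasp_force: 30.0
xyz [ 0.4 -0.8  2.4] rot [-0.0023  0.0005 -0.0007] t 7.4667 w 10.8 F [-0.7  0.2  0.2] grip 30.0
[591.5 228.2 150.2] bottom z [6.5 2.4 6.5 2.4]
```

```bash
for i in 1 2; do python3 -m inch '[{"xyz":[0,-0.4,1],"rot":[0,0,0]},{"xyz":[0,-0.4,1],"rot":[0,0,0]},{"xyz":[0,-0.4,1],"rot":[0,0,0]}]' | grep -E 'ee_pos|ft'; done
```

```text
ee_pos: [592.2, 228.4, 150.2]
ft_force: [-1.8, -1.5, 7.2]
ee_pos: [593.0, 228.6, 150.3]
ft_force: [-2.8, -3.9, 12.2]
```

```bash
python3 -m inch '[{"xyz":[0,0.7,-1.9],"rot":[0,0,0]},{"xyz":[0,-3,-3.3],"rot":[0,0,0]},{"xyz":[0,-6.8,-4.6],"rot":[0,0,0]},{"xyz":[0,-6.8,-4.6],"rot":[0,0,0]}]' | grep -E 'ee_pos|ft'
for i in 1 2 3; do python3 -m inch '[{"xyz":[0,-1,-0.35],"rot":[0,0,0]},{"xyz":[0,-1,-0.35],"rot":[0,0,0]},{"xyz":[0,-1,-0.35],"rot":[0,0,0]}]' | grep -E 'ee_pos|ft'; done
python3 look.py 0 2 pics/p3.png
```

```text
ee_pos: [582.6, 225.4, 149.5]
ft_force: [-0.7, -0.3, -0.9]
ee_pos: [582.5, 225.3, 149.8]
ft_force: [0.3, -0.1, -2.5]
ee_pos: [581.7, 225.0, 149.9]
ft_force: [1.6, 0.4, -2.6]
ee_pos: [580.8, 224.7, 150.1]
ft_force: [2.5, 0.1, -3.3]
xyz [ 0.3 -0.7  0.1] rot [-0.0026  0.0005 -0.0006] t 9.05 w 11.0 F [ 2.5  0.1 -3.3] grip 29.9
[580.8 224.7 150.1] bottom z [6.3 2.2 6.3 2.2]
```

View pics/p3.png

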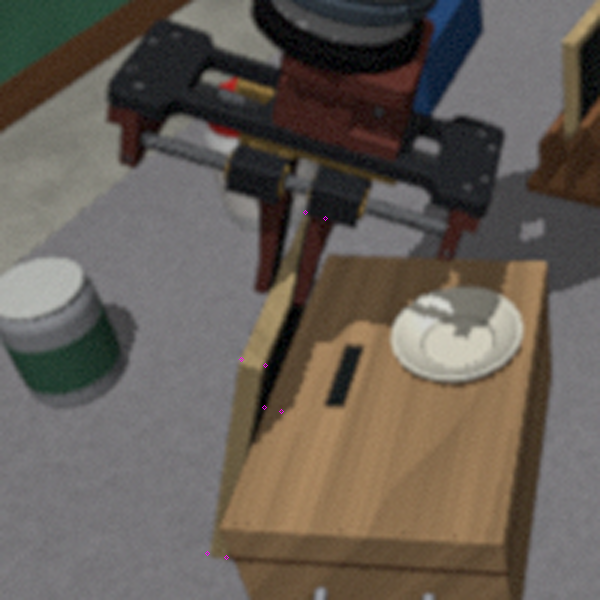

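The board is against the box's top edge: there is a 2.5 N contact at the predicted place, and the face meets the edge near crop (252,438). I'll check the lateral centring numerically against that.

```bash
python3 - <<'E'
from h import *
p=[516,203,.327]
print((proj("side",T(p,[[75,y,110] for y in(110,60,50,-60,-110)]))+.5-[60,100])*3)
o=ctrl.get_obs();B=R.from_rotvec(o["orientation"]).as_matrix();print(B[:,0],np.degrees(np.arctan2(B[1,0],B[0,0])), np.degrees(np.arccos(-B[2,2])))
E
python3 -m inch '[{"xyz":[0,-0.4,1.1],"rot":[0,0,0]},{"xyz":[0,-0.4,1.1],"rot":[0,0,0]},{"xyz":[0,-0.4,1.1],"rot":[0,0,0]}]' | grep -E 'ee_pos|ft'
```

```text
[[220.82793607 528.20008549]
 [250.37909271 452.00769212]
 [255.83929199 437.92954092]
 [307.87513006 303.76440174]
 [327.53566824 253.07320622]]
[-3.20576937e-01  9.47222449e-01 -2.45732530e-04] 108.69781976716293 19.850917812222807
ee_pos: [580.8, 224.7, 149.0]
ft_force: [3.3, 1.4, -1.7]
```

```bash
python3 -m inch '[{"xyz":[0,-0.3,0.9],"rot":[0,0,0]},{"xyz":[0,-0.3,0.9],"rot":[0,0,0]},{"xyz":[0,-0.3,0.9],"rot":[0,0,0]}]' | grep -E 'ee_pos|ft'
```

```text
ee_pos: [581.0, 224.8, 148.3]
ft_force: [1.9, 0.4, 3.3]
```

```bash
python3 -m inch '[{"xyz":[0,0,0],"rot":[0,0,0]},{"xyz":[0,0,0],"rot":[0,0,0]},{"xyz":[0,0,0],"rot":[0,0,0]},{"xyz":[0,0,0],"rot":[0,0,0]},{"xyz":[0,0,0],"rot":[0,0,0]},{"xyz":[0,0,0],"rot":[0,0,0]}]' 150
python3 look.py 0 2 pics/p4.png
```

```text
t: 10.1
ee_pos: [580.3, 224.5, 147.6]
orientation: [1.697, 2.366, 0.412]
ft_force: [0.5, -0.6, -0.3]
width: 35.8
grasp_force: 0.0
xyz [ 0.3  0.6 -2.1] rot [-0.0037  0.0005 -0.0006] t 10.1 w 35.8 F [ 0.5 -0.6 -0.3] grip 0.0
[580.3 224.5 147.6] bottom z [ 3.7 -0.3  3.8 -0.3]
```

View pics/p4.png

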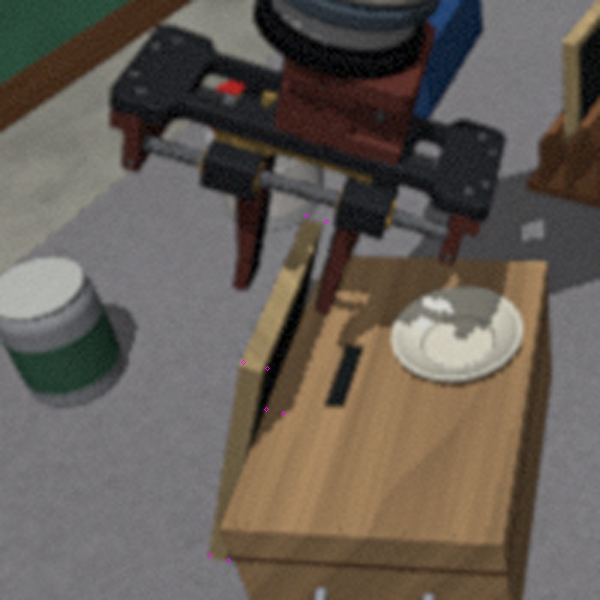

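The board stayed in place after release: its near top corner is at (243,362), as predicted, and both fingers are clear of it. Next I'll retreat along the tool axis.

```bash
python3 -m inch '[{"xyz":[0,0,-10],"rot":[0,0,0]},{"xyz":[0,0,-25],"rot":[0,0,0]},{"xyz":[0,0,-45],"rot":[0,0,0]},{"xyz":[0,0,-75],"rot":[0,0,0]},{"xyz":[0,0,-110],"rot":[0,0,0]},{"xyz":[0,0,-150],"rot":[0,0,0]},{"xyz":[0,0,-190],"rot":[0,0,0]},{"xyz":[0,0,-220],"rot":[0,0,0]},{"xyz":[0,0,-220],"rot":[0,0,0]},{"xyz":[0,0,-220],"rot":[0,0,0]}]'
python3 -m inch '[{"xyz":[-30,0,0],"rot":[0,0,0]},{"xyz":[-70,0,0],"rot":[0,0,0]},{"xyz":[-110,0,0],"rot":[0,0,0]},{"xyz":[-150,0,0],"rot":[0,0,0]},{"xyz":[-190,0,0],"rot":[0,0,0]},{"xyz":[-230,0,0],"rot":[0,0,0]},{"xyz":[-270,0,0],"rot":[0,0,0]},{"xyz":[-300,0,0],"rot":[0,0,0]},{"xyz":[-300,0,0],"rot":[0,0,0]},{"xyz":[-300,0,0],"rot":[0,0,0]}]' | head -3
python3 - <<'E'
from h import *
import cv2
p=[516,203,.327];a=np.radians(20)
t=ctrl.get_image("top")[:,:,::-1];s=ctrl.get_image("side")[:,:,::-1]
c=np.array([75+110*np.tan(a),0])
W=[]
for k in(0,190):
  for e in(0,12):
    for y in(60,-60):
      q=c+k*np.array([-np.sin(a),np.cos(a)])+e*np.array([np.cos(a),np.sin(a)]); W.append([q[0],y,q[1]])
W=T(p,W);out=[]
for n,im,(x,y) in(("top",t,(110,70)),("side",s,(60,130))):
    d=cv2.resize(im[y:y+160,x:x+130],(0,0),fx=3,fy=3,interpolation=cv2.INTER_CUBIC)
    for q in proj(n,W): cv2.circle(d,tuple(int(k) for k in ((q+.5-[x,y])*3)),2,(255,0,255),1)
    out.append(d)
cv2.imwrite("pics/f.png",np.hstack(out))
E
```

```text
t: 10.98
ee_pos: [510.2, 200.9, 357.6]
orientation: [1.695, 2.363, 0.419]
ft_force: [-0.2, -0.1, -1.2]
width: 36.1
grasp_force: 0.0
t: 11.82
ee_pos: [605.5, -84.9, 352.4]
orientation: [1.703, 2.366, 0.411]
```

View pics/f.png

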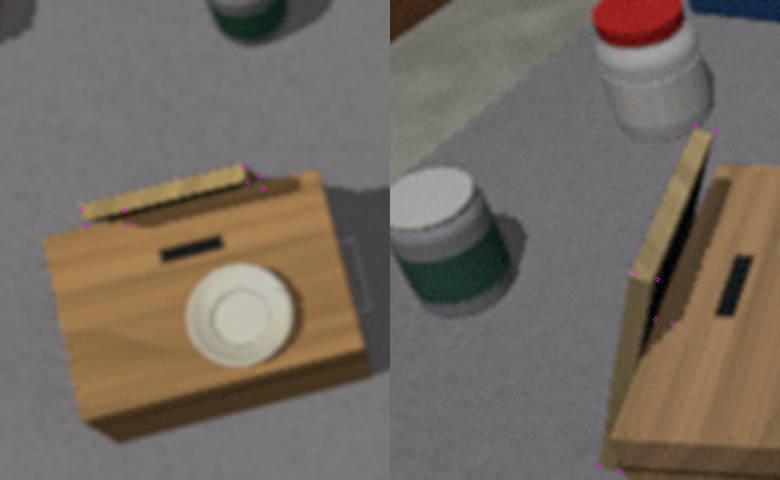

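The board leans on the box, with its top edge from (82,207) to (248,181) in the top crop, matching the predicted corners. It is parallel to the box edge and centred, and the robot is well clear.

```bash
python3 -c "
from workcell import ctrl
print(ctrl.close_job())"
```

```text
the job is handed in; nothing more can be done
None
```

I took the tall board from the rack's middle slot and leaned it, centred and square, against the customers' side of the cash box at about 20 degrees; the other two boards were left in the rack, and the job was handed in about 12 s into the 42 s limit.

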